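# Slide the crate of shoe lasts home into its corner

## Task

Slide the tall, top-heavy crate of shoe lasts home into the corner of the low stop rails that is marked by the green pad, until it stands square and snug against both the rear rail and the side rail of that corner. Only push it with the fingers, low down on its base below the dark steel band, so that it slides and stays upright: do not push or take hold of anything above the bottom of that band, and never tip or lift the crate. Leave everything else on the bench where it is.

Things in the scene. Friction and masses are not known exactly. Their poses are not given: they have to be found in the camera images.
- crate: Tall slatted wooden crate of yellow shoe lasts, loose, 1 to 2 kg; sliding takes about 5 to 16 N. Base 100 mm along its x, 140 mm along its y, 60 mm high, flat upright faces; 267 mm high in all. Origin: centre of its underside, z up. It starts in front of the rails' open side, turned at most 0.25 rad to them. Slides when pushed 20 to 40 mm above the bench. Two spread fingertips on a face turn the crate square to them.
- crate_top: Upper part of the crate, fixed on its base: all from 60 mm above the bench up (dark steel band at 60 to 76 mm, slats to 220 mm, lasts, steel bail to 267 mm). 60 x 100 mm, set back 20 mm from the base's faces all round. Not to be pushed or held: it tips. Same origin and axes as the crate. Lean the tool about 20 to 40 degrees, fingertips leading, so that the gripper's housing stays clear of it.
- rails: Three aluminium stop rails fixed to the bench, 18 mm high, 16 mm thick: a wide U, open to its -x, towards the robot. Origin on the bench at the middle of the rear rail's inner face (x = 0); the rear rail runs along y. The side rails' inner faces are at y = +190 and -190 mm; they reach from x = -130 mm to 0. Bench in front and inside is clear.
- green_pad: Flat green pad painted on the bench in one corner of the rails (left or right), 100 x 140 mm, flush (does not hinder sliding): the crate's home. Origin: its centre, where the crate's origin lies when the crate is snug in the corner, 50 mm from the rear rail and 70 mm from the side rail; axes parallel to the rails'.
- red_pad: The same in red, in the other corner: not the crate's place.
- glue_jar: amber glue jar with a red cap, 66 mm across, 75 mm high, right of the rails; not to be moved
- polish_tin: flat black polish tin, 76 mm across, 35 mm high, behind the rear rail; not to be moved
- hammer: hammer lying on the right of the bench; not to be moved
- brush: hand brush lying on the left of the bench; not to be moved
- spray: blue spray can, 54 mm across, 170 mm high, right of the rails; not to be moved
- last: single yellow shoe last lying left of the rails, about 250 mm long, 85 mm high; not to be moved
- awl_mug: blue mug holding awls, 76 mm across, 90 mm high (150 mm with the awls), on the left; not to be moved

How it is judged:
At the end, for the whole second after the job is handed in: The crate stands on the bench upright (within 0.03 rad), at rest, square to the rails within 0.06 rad, its centre within 8 mm of the green pad's centre both ways, that is within about 8 mm of touching the rear rail and that corner's side rail (x of crate in the frame of green_pad between -0.008 and 0.008 m and y of crate in the frame of green_pad between -0.008 and 0.008 m and angle between the x axis of crate and the x axis of green_pad, either way round below 0.06 rad and angle between crate's own z axis and vertical below 0.03 rad and height (world z) of crate below 0.004 m and linear speed of crate below 0.01 m/s).
It fails at once if the crate is tipped by more than 0.15 rad (9 degrees) (angle between crate's own z axis and vertical above 0.15 rad).
It fails at once if the crate is lifted off the bench (12 mm) (height (world z) of crate above 0.012 m).
It fails at once if the crate is pushed or held above the bottom of the steel band (more than 3 N) (contact force between crate_top and the fingers above 3 N or contact force between crate_top and the arm above 3 N).
It fails at once if another thing on the bench is moved by more than 15 mm (distance of any of glue_jar, polish_tin, hammer, brush, spray, last, awl_mug from where it was at the start of the episode above 0.015 m).
It also fails if it takes over 58 s, if anything falls off the work surface, if the arm or the gripper's body presses on something with over 40 N, if the wrist force passes 120 N, or if a joint passes its speed limit or range.

## Robot

A 6-joint arm with a two-finger parallel gripper is mounted at the origin on the work surface. World frame = base frame: x ahead of the robot, y to its left, z up, the work surface at z = 0. Lengths are in m, angles in rad, forces in N, time in s.
With the tool pointing down it reaches from about 0.25 to 0.725 m from the base axis. Payload 4 kg.
Tool frame: the origin (TCP) lies at the very end of the fingers, on their centre line; the grasp point (between the pads) lies 19 mm behind it; z points along the fingers, y is the line along which they close (so a half turn about z gives the same grasp; the last joint's range is limited). The gripper opens to 85 mm and grips with 20 to 120 N. Pads are 22 mm wide; open, the fingers measure 114 mm over their backs; the gripper's body (76 mm by 85 mm) begins 54 mm behind the grasp point. The pads swing forward as they close: fully open they stand 13 mm farther back than shut.
Start: joints at [1.169, 0.241, 0.005, 1.335, 0, 1.571], TCP at [0.196, 0.46, 0.231] pointing down, gripper open.
Joint ranges: [-2.72, 2.72], [-1.05, 1.87], [-1.09, 1.28], [-1.99, 2.15], [-1.42, 1.44], [-3.14, 3.14]. Speed limits (rad/s): [2.79, 2.79, 3.14, 3.14, 3.14, 3.14].

## Interface

Orientations are given as a unit quaternion [x, y, z, w].
In Python, from workcell import bot, vision, workorder, boxes_of gives the robot as it stands.
- The arm moves only by the tool send_rows, never from a script. Its argument "motion" is text: rows parted by semicolons, each of 5 numbers parted by spaces: the closure, from -1 (fully open) to 1 (shut), so that 0 is half open, then the shift along the tool's x, y, z in cm, then the turn about the tool's z in rad. In form: claw x y z twist; .... A call has 1 to 5 rows; each row is the pose to reach, as a shift and turn from the pose commanded when the call began, along the tool's axes at that moment; what a row does not reach only later rows make up. A row lasts 1/10 s, in which the tool goes at most 50 mm and 8.59 degrees, less where a joint would pass 70% of its speed; a pose out of reach is approached as far as the arm can. A call with a gripper value outside its range is refused whole. The fingers move at their own pace and stop on an object; the grip force is fixed at half the most. Time passes only in rows, so rows that repeat a pose let the fingers close. It gives the time, the measured TCP pose, the force, the opening and the grip force at its end, in the units of the state.
- bot.get_obs(): the state, without advancing time (a new reading comes with each control period).
- vision.camera(name): name is "scene" or "top"; returns the picture (400x640x3 uint8, red, green, blue); there is no depth.
- vision.camera_model(name): a dict with "fov_y" (degrees; the focal length in pixels is half the picture's height over the tangent of half this angle, whatever the lens; pixels are square), "cx", "cy" (the principal point, pixels), "world_from_camera" (4x4, takes a point from camera to world coordinates). Camera axes: x right, y down, z forward; pixel columns grow to the right and rows downward; lengths in m; the calibration is good to about 2 mm. A picture is of the moment at which its call begins. camera_model takes no time and is no camera call.
- workorder.job_done(): hands the job in; it is judged then, once.
Trained networks look in the newest picture that a camera, given by its name, has taken for a name from the list of things; names that differ only in an ending like _2 or _b are one class to them, and where a whole thing is asked for, a point or a joint stands for the part that bears it (a point fixed in the world has none). Each returns a list of dicts, best first, with "conf" (0 to 1); they miss things now and then, are a little off and sometimes report something else, mostly with a low value. They report only what shows in the picture. A call takes as long as a camera call.
- boxes_of(camera, target): "rect" ([centre column, centre row, width, height] in pixels, round what is visible of it).
The state is a dict: "clock": time; "joint_pos": joint angles; "joint_vel": joint speeds; "tau": joint torques, N m; "eef_pos": TCP position; "tool_rot": TCP orientation; "ft_force": force on the tool from outside, world axes, zero at the start; "ft_torque": the same for the moment, N m; "grip_width": finger opening in m; "grasp_force": force on a finger pad.
Only numpy, scipy, OpenCV 4.12 (cv2) and the standard library are available. Lean on these libraries where they do the work, as an engineer would, in place of code of your own. Each camera call takes 0.05 s, during which the arm holds its last target. There are 200 camera calls.

## Working session

There is one attempt and no reset: what is moved stays moved. The work goes in short steps, Python scripts to look and compute and a tool call to move; the robot and the scene stay as the last step left them, time stands still between calls to the robot, and variables do not carry over. Pictures are saved under pics/ and viewed, at most 10 in all, crops included, and the job is handed in when it is done.

Besides the shell and the picture viewer there is one more tool, called after "Call:" as a command line: name --argument value ..., lists and objects as JSON in quotes. send_rows: Moves the arm, as the interface text tells. Its arguments: {"type":"object","properties":{"motion":{"type":"string"}},"required":["motion"]}

```bash
ls; mkdir -p pics
python3 - <<'E'
from workcell import bot, vision, workorder, boxes_of
import cv2, numpy as np
for n in ("scene","top"):
    im=vision.camera(n); cv2.imwrite(f"pics/{n}0.png",im[:,:,::-1])
    m=vision.camera_model(n); print(n,m["fov_y"],m["cx"],m["cy"]); print(np.round(m["world_from_camera"],4).tolist()); print({k:v for k,v in m.items() if k not in("fov_y","cx","cy","world_from_camera")})
for t in ("crate","green_pad","rails","red_pad","crate_top"):
    print(t,[(np.round(d["rect"]).tolist(),round(d["conf"],2)) for d in boxes_of("top",t)])
o=bot.get_obs(); print(o)
E
```

```text
pics
scene 43.82613579812188 319.2698006821147 199.00541760274228
[[-0.0133, 0.6096, -0.7926, 1.9191], [0.9999, 0.0011, -0.0159, 0.0411], [-0.0088, -0.7927, -0.6095, 1.0786], [0.0, 0.0, 0.0, 1.0]]
{}
top 46.894648421236155 325.9590260235443 195.7421267520526
[[-0.0205, -0.9945, 0.1028, 0.4134], [-0.9998, 0.0201, -0.0049, 0.0069], [0.0028, -0.1029, -0.9947, 1.64], [0.0, 0.0, 0.0, 1.0]]
{}
crate [([325.0, 182.0, 50.0, 35.0], 0.77)]
green_pad [([286.0, 170.0, 46.0, 29.0], 0.83)]
rails [([322.0, 173.0, 113.0, 44.0], 0.92), ([301.0, 140.0, 20.0, 21.0], 0.7)]
red_pad [([322.0, 173.0, 114.0, 48.0], 0.65), ([354.0, 167.0, 41.0, 32.0], 0.62)]
crate_top [([325.0, 178.0, 37.0, 30.0], 0.74)]
{'clock': 0.35, 'joint_pos': array([ 1.16901308e+00,  2.40809033e-01,  4.71835244e-03,  1.33517472e+00,
       -8.34554762e-06,  1.57079337e+00]), 'joint_vel': array([ 0.00228185, -0.00146182,  0.00374451, -0.00109085, -0.00039585,
       -0.00129683]), 'tau': array([ 3.11961749e-04, -3.71785998e+01,  2.52276492e+01,  7.16989394e-03,
        2.00860640e-06,  7.51950779e-06]), 'eef_pos': array([0.19548162, 0.46006197, 0.23109427]), 'tool_rot': array([ 1.99541645e-01,  9.79889319e-01, -2.30652230e-04, -4.27116052e-05]), 'ft_force': array([0.39424354, 0.3190088 , 0.58751218]), 'ft_torque': array([-0.01976007,  0.05528778, -0.03342897]), 'grasp_force': 0.0, 'grip_width': 0.08522709517107013}
```

View pics/scene0.png

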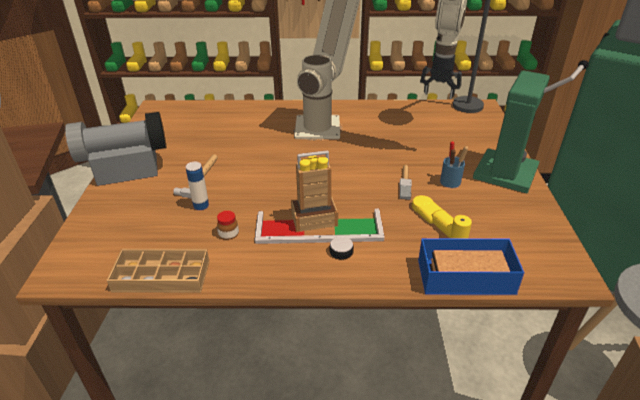

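Run:
```python
import cv2
im=cv2.imread("pics/top0.png")[120:240,225:425]
cv2.imwrite("pics/top0c.png",cv2.resize(im,None,fx=4,fy=4,interpolation=cv2.INTER_CUBIC))
```

```text
(no output)
```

View pics/top0c.png

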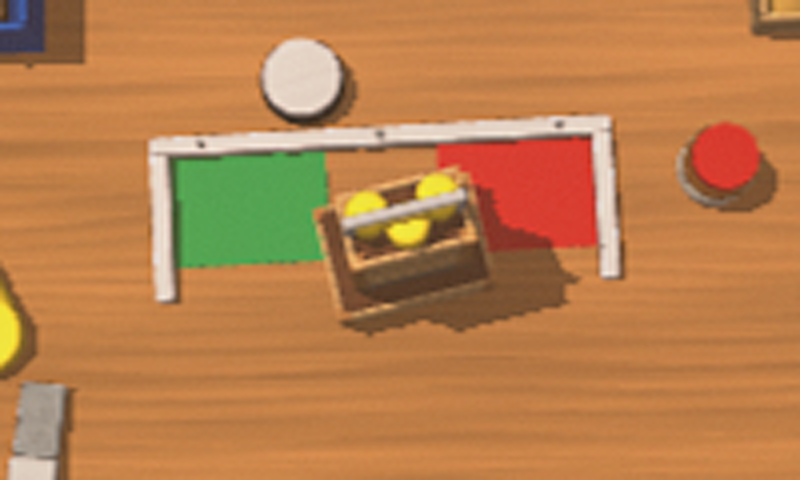

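```bash
cat > h.py <<'E'
import numpy as np, cv2
from workcell import bot, vision
def ray(cam,uv,z):
    m=vision.camera_model(cam); f=200/np.tan(np.radians(m["fov_y"]/2)); T=np.array(m["world_from_camera"])
    d=T[:3,:3]@np.array([(uv[0]-m["cx"])/f,(uv[1]-m["cy"])/f,1]); o=T[:3,3]
    return (o+d*(z-o[2])/d[2])[:2]
def proj(cam,p):
    m=vision.camera_model(cam); f=200/np.tan(np.radians(m["fov_y"]/2)); T=np.array(m["world_from_camera"])
    c=T[:3,:3].T@(np.array(p)-T[:3,3]); return np.array([m["cx"]+f*c[0]/c[2],m["cy"]+f*c[1]/c[2]])
C=lambda u,v:((u+.5)/4+225-.5,(v+.5)/4+120-.5)
E
python3 - <<'E'
from h import *
np.set_printoptions(precision=4,suppress=True)
P={k:ray("top",C(*v),0) for k,v in dict(gl_r=(173,157),gr_r=(326,150),gr_f=(326,260),gl_f=(178,268),rr_r=(595,138),rr_f=(598,245)).items()}
for k,v in P.items(): print(k,v)
d=P["gl_r"]-P["rr_r"]; print("width",np.hypot(*d),"yaw",np.arctan2(-d[0],d[1]))
Q={k:ray("top",C(*v),0.06) for k,v in dict(lr=(317,208),lf=(343,318),rf=(493,280)).items()}
for k,v in Q.items(): print(k,v)
d=Q["lf"]-Q["rf"]; print(np.hypot(*d),np.arctan2(-d[0],d[1]),np.hypot(*(Q["lr"]-Q["lf"])))
for t,z in dict(tin=(303,78),jar=(725,160),brush=(40,410),last=(0,330)).items(): print(t,ray("top",C(*z),.03))
E
```

```text
gl_r [0.7207 0.2054]
gr_r [0.7243 0.0675]
gr_f [0.6244 0.0691]
gl_f [0.6198 0.2017]
rr_r [ 0.7305 -0.1754]
rr_f [ 0.633 -0.175]
width 0.3809177461385452 yaw 0.025694665139135094
lr [0.6622 0.0739]
lf [0.5661 0.053 ]
rf [ 0.5964 -0.0769]
0.13337684876406636 0.22921394481836038 0.09834710761921413
tin [0.7839 0.0858]
jar [ 0.7026 -0.2865]
brush [0.4938 0.3194]
last [0.5645 0.3544]
```

```bash
cat >> h.py <<'E'
from scipy.spatial.transform import Rotation as R
def to(x,y,z,yaw,base=None):
    o=bot.get_obs(); r=R.from_quat(o["tool_rot"]).as_matrix()
    d=r.T@(np.array([x,y,z])-o["eef_pos"])*100
    cur=np.arctan2(r[1,1],r[0,1]); tw=-((yaw-cur+np.pi)%(2*np.pi)-np.pi)
    print("pos",o["eef_pos"].round(4),"yaw",round(cur,3),"F",o["ft_force"].round(1),"t",round(o["clock"],1)); print("shift",d.round(2),"twist",round(tw,3))
E
python3 - <<'E'
from h import *
print("spray",ray("scene",(200,208),0),"last",ray("scene",(413,205),0),"brush",ray("scene",(405,197),0),"hammer",ray("scene",(180,193),0), "mug",ray("scene",(452,186),0))
to(.33,.22,.23,1.597); to(.36,-.05,.23,1.597); to(.42,-.2,.23,1.597)
E
```

```text
spray [ 0.56877094 -0.40257572] last [0.55031341 0.34101243] brush [0.50424482 0.31879598] hammer [ 0.48168085 -0.49326761] mug [0.43736595 0.49906231]
pos [0.1955 0.4601 0.2311] yaw 1.169 F [0.4 0.3 0.6] t 0.3
shift [-21.77 -16.83   0.12] twist -0.428
pos [0.1955 0.4601 0.2311] yaw 1.169 F [0.4 0.3 0.6] t 0.3
shift [-35.09 -40.51   0.13] twist -0.428
pos [0.1955 0.4601 0.2311] yaw 1.169 F [0.4 0.3 0.6] t 0.3
shift [-46.48 -51.97   0.13] twist -0.428
```

Call:
send_rows --motion "-1 -4 -3 0 -0.1; -1 -8 -6.5 0 -0.2; -1 -12 -10 0 -0.3; -1 -16 -13 0 -0.4; -1 -19.5 -16 0 -0.428"

```text
clock: 0.85
eef_pos: [0.312, 0.2372, 0.2315]
tool_rot: [-0.015, 1.0, 0.0, 0.0]
ft_force: [0.9, 0.6, 0.4]
grip_width: 0.0852
grasp_force: 0.0
```

```bash
python3 -c "
from h import *
to(.38,-.06,.23,1.597); to(.45,-.2,.23,1.597)"
```

```text
pos [0.312  0.2372 0.2315] yaw 1.6 F [0.9 0.6 0.4] t 0.8
shift [ -5.92 -29.91   0.14] twist 0.003
pos [0.312  0.2372 0.2315] yaw 1.6 F [0.9 0.6 0.4] t 0.8
shift [-12.51 -44.11   0.14] twist 0.003
```

Call:
send_rows --motion "-1 -1 -4.5 0 0; -1 -2 -9 0 0; -1 -3 -13.5 0 0; -1 -4 -18 0 0; -1 -5 -22.5 0 0"

```text
clock: 1.35
eef_pos: [0.3674, 0.0133, 0.2316]
tool_rot: [-0.013, 1.0, 0.0, 0.001]
ft_force: [0.4, 0.4, -0.3]
grip_width: 0.0851
grasp_force: 0.0
```

Call:
send_rows --motion "-1 -1 -4.5 0 0; -1 -3 -9 0 0; -1 -4.5 -13 0 0; -1 -6 -16.5 0 0; -1 -7.5 -19.5 0 0"

```text
clock: 1.85
eef_pos: [0.4477, -0.18, 0.2313]
tool_rot: [-0.012, 1.0, -0.0, 0.0]
ft_force: [1.2, 0.2, -0.2]
grip_width: 0.0856
grasp_force: 0.0
```

```bash
python3 -c "
from h import *
to(.622,-.165,.1,1.597); to(.622,-.165,.024,1.597)"
```

```text
pos [ 0.4477 -0.18    0.2313] yaw 1.595 F [ 1.2  0.2 -0.2] t 1.9
shift [-17.46   1.08  13.13] twist -0.002
pos [ 0.4477 -0.18    0.2313] yaw 1.595 F [ 1.2  0.2 -0.2] t 1.9
shift [-17.46   1.08  20.73] twist -0.002
```

Call:
send_rows --motion "-1 -4 0.5 3 0; -1 -8 0.5 6.5 0; -1 -12 0.5 10 0; -1 -15.5 0.5 13 0; -1 -17.5 0.5 16 0"

```text
clock: 2.35
eef_pos: [0.6247, -0.168, 0.0695]
tool_rot: [-0.013, 1.0, -0.0, 0.001]
ft_force: [-0.0, -0.9, 0.2]
grip_width: 0.0851
grasp_force: 0.0
```

Call:
send_rows --motion "-1 0 0 2 0; -1 0 0 4 0; -1 0 0 4.6 0; -1 0 0 4.6 0; -1 0 0 4.6 0"

```text
clock: 2.85
eef_pos: [0.6228, -0.1685, 0.0265]
tool_rot: [-0.013, 1.0, -0.0, 0.001]
ft_force: [-0.2, 0.0, 0.7]
grip_width: 0.0857
grasp_force: 0.0
```

```bash
python3 -c "
from h import *
to(.622,-.12,.024,1.597)
for n in ('top','scene'): cv2.imwrite('pics/%s1.png'%n,vision.camera(n)[:,:,::-1])
t=cv2.imread('pics/top1.png')[130:240,250:400];s=cv2.imread('pics/scene1.png')[140:255,240:390]
cv2.imwrite('pics/c1.png',np.vstack([cv2.resize(a,(600,440 if i else 440)) [:300] if 0 else cv2.resize(a,(408,299)) for i,a in enumerate((t,s))]))"
```

```text
pos [ 0.6228 -0.1685  0.0265] yaw 1.597 F [-0.2  0.   0.7] t 2.9
shift [-0.05  4.85  0.24] twist -0.0
```

View pics/c1.png

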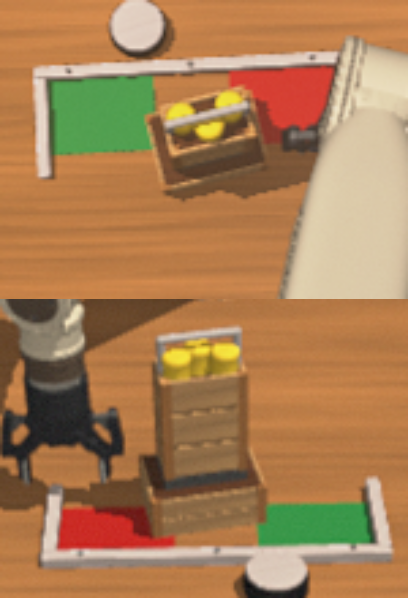

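```bash
python3 -c "
from h import *
s=cv2.imread('pics/scene1.png')[130:210,230:310]
s=cv2.resize(s,None,fx=7,fy=7,interpolation=cv2.INTER_CUBIC)
for z in (.03,.05,.07,.09,.11,.13):
  for dy,c in ((-.07,(0,0,255)),(-.057,(0,255,0)),(-.0425,(255,0,0)),(.0425,(255,0,0)),(.057,(0,255,0)),(.07,(0,0,255))):
    p=proj('scene',(.623,-.1685+dy,z)); q=((p-[230,130]+.5)*7).astype(int); cv2.circle(s,tuple(map(int,q)),2,c,-1)
cv2.imwrite('pics/c2.png',s)"
```

```text
(no output)
```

View pics/c2.png

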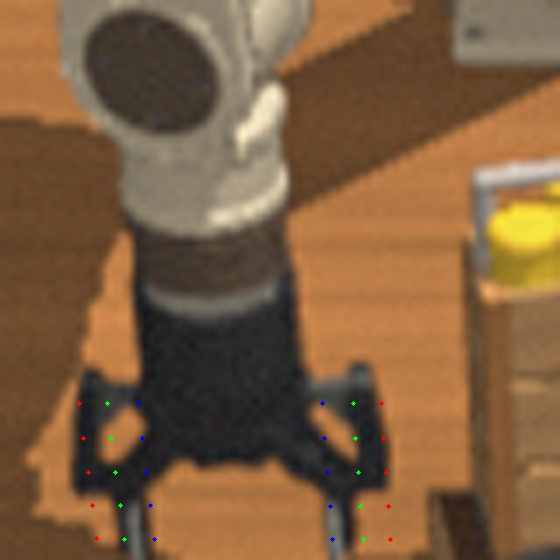

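Call:
send_rows --motion "-1 1.7 0 0 0.14; -1 1.7 0 0 0.28; -1 1.7 0 0 0.42; -1 1.7 0 0 0.56; -1 1.7 0 0 0.697"

```text
clock: 3.45
eef_pos: [0.606, -0.169, 0.0271]
tool_rot: [0.332, 0.943, 0.0, 0.001]
ft_force: [-0.4, -0.7, -0.3]
grip_width: 0.0856
grasp_force: 0.0
```

```bash
python3 -c "
from h import *
to(.6055,-.1225,.026,.9);to(.6055,-.0925,.026,.9)"
```

```text
pos [ 0.606  -0.169   0.0271] yaw 0.894 F [-0.4 -0.7 -0.3] t 3.5
shift [2.95 3.59 0.11] twist -0.006
pos [ 0.606  -0.169   0.0271] yaw 0.894 F [-0.4 -0.7 -0.3] t 3.5
shift [4.83 5.93 0.1 ] twist -0.006
```

Call:
send_rows --motion "-1 0.5 0.62 0 0; -1 1 1.25 0 0; -1 1.5 1.85 0 0; -1 2 2.5 0 0; -1 2.5 3.1 0.1 0"

```text
clock: 3.95
eef_pos: [0.605, -0.1278, 0.0245]
tool_rot: [0.329, 0.944, 0.0, 0.0]
ft_force: [0.3, -0.9, -0.3]
grip_width: 0.0855
grasp_force: 0.0
```

Call:
send_rows --motion "-1 0.31 0.39 0 0; -1 0.62 0.78 0 0; -1 0.94 1.17 0 0; -1 1.25 1.55 0 0; -1 1.55 1.95 0 0"

```text
clock: 4.45
eef_pos: [0.6051, -0.107, 0.0245]
tool_rot: [0.331, 0.944, -0.003, 0.001]
ft_force: [1.5, -7.8, -0.8]
grip_width: 0.0855
grasp_force: 3.9
```

```bash
python3 -c "
from h import *
to(.6055,-.0925,.026,.9)
im=vision.camera('top')[:,:,::-1]; cv2.imwrite('pics/top2.png',im)
cv2.imwrite('pics/c3.png',cv2.resize(im[120:240,225:425],None,fx=4,fy=4,interpolation=cv2.INTER_CUBIC))"
```

```text
pos [ 0.6051 -0.107   0.0245] yaw 0.897 F [ 1.5 -7.8 -0.8] t 4.5
shift [ 0.88  1.16 -0.16] twist -0.003
```

View pics/c3.png

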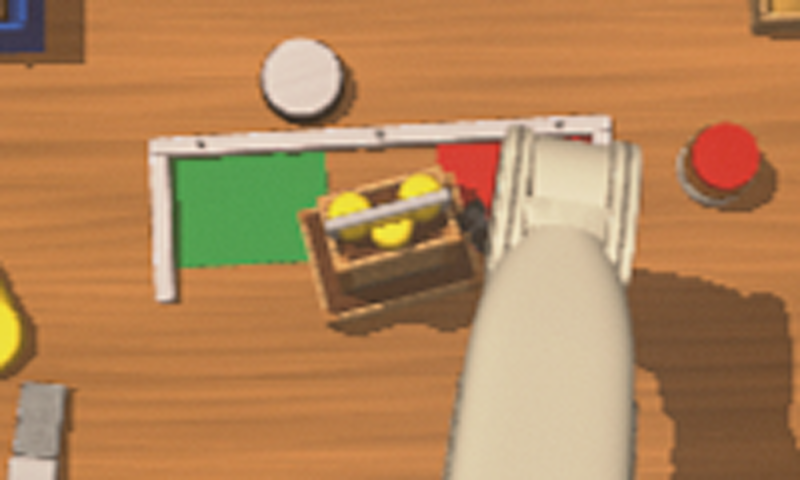

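Run:
```python
from h import *
np.set_printoptions(precision=4,suppress=True)
for Q in (dict(lr=(317,208),lf=(343,320),rf=(493,280)),dict(lr=(301,213),lf=(328,320),rf=(483,283))):
    q={k:ray("top",C(*v),0.06) for k,v in Q.items()}; print(q)
print("elbow",ray("top",C(480,235),.1), ray("top",C(480,235),.14))
# bail ends z=.262
for a,b in (((345,228),(467,198)),((328,228),(450,195))):
    A=ray("top",C(*a),.262);B=ray("top",C(*b),.262); d=A-B; print("bail",(A+B)/2,np.hypot(*d),np.arctan2(-d[0],d[1]))
```

```text
{'lr': array([0.6622, 0.0739]), 'lf': array([0.5644, 0.0531]), 'rf': array([ 0.5964, -0.0769])}
{'lr': array([0.6581, 0.0878]), 'lf': array([0.5646, 0.066 ]), 'rf': array([ 0.594 , -0.0682])}
elbow [ 0.6301 -0.0648] [ 0.6245 -0.0629]
bail [ 0.6252 -0.0018] 0.09491236463040198 0.22348375211340965
bail [0.6266 0.011 ] 0.09547195370495921 0.2468388622657082
```

Call:
send_rows --motion "-1 -0.5 -0.62 0 0; -1 1.06 -1.87 0 0; -1 1.37 -1.48 0 0; -1 1.68 -1.09 0 0; -1 2 -0.7 0 0"

```text
clock: 5.0
eef_pos: [0.5841, -0.1001, 0.0243]
tool_rot: [0.331, 0.944, -0.003, 0.0]
ft_force: [-0.9, -8.3, -0.6]
grip_width: 0.0856
grasp_force: 3.9
```

Call:
send_rows --motion "-1 0.31 0.39 0 0; -1 0.62 0.78 0 0; -1 0.94 1.17 0 0; -1 1.25 1.55 0 0; -1 1.25 1.55 0 0"

```text
clock: 5.5
eef_pos: [0.5842, -0.0791, 0.0242]
tool_rot: [0.33, 0.944, -0.002, 0.0]
ft_force: [-1.0, -5.5, 0.1]
grip_width: 0.0854
grasp_force: 2.7
```

```bash
python3 -c "
from h import *
to(.6055,-.0925,.024,.9)
im=vision.camera('top')[:,:,::-1]; cv2.imwrite('pics/top3.png',im)
cv2.imwrite('pics/c4.png',cv2.resize(im[120:240,225:425],None,fx=4,fy=4,interpolation=cv2.INTER_CUBIC))"
```

```text
pos [ 0.5842 -0.0791  0.0242] yaw 0.898 F [-1.  -5.5  0.1] t 5.5
shift [-2.5   0.28  0.03] twist -0.002
```

View pics/c4.png

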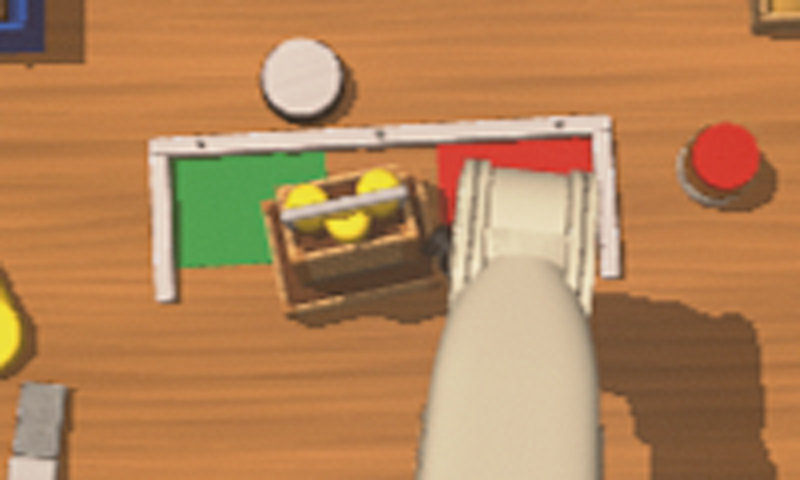

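Call:
send_rows --motion "-1 0.31 0.39 0 0; -1 0.62 0.78 0 0; -1 0.94 1.17 0 0; -1 1.25 1.55 0 0; -1 1.55 1.95 0 0"

```text
clock: 6.05
eef_pos: [0.5839, -0.0553, 0.0243]
tool_rot: [0.331, 0.944, -0.003, 0.0]
ft_force: [-2.2, -8.4, 1.7]
grip_width: 0.0854
grasp_force: 4.3
```

Call:
send_rows --motion "-1 0.31 0.39 0 0; -1 0.62 0.78 0 0; -1 0.94 1.17 0 0; -1 1.25 1.55 0 0; -1 1.25 1.55 0 0"

```text
clock: 6.55
eef_pos: [0.5837, -0.0343, 0.0242]
tool_rot: [0.33, 0.944, -0.002, -0.0]
ft_force: [-1.8, -6.0, 0.7]
grip_width: 0.0856
grasp_force: 3.0
```

```bash
python3 -c "
from h import *
to(.6055,-.0925,.024,.9)
im=vision.camera('top')[:,:,::-1]; cv2.imwrite('pics/top4.png',im)
cv2.imwrite('pics/c5.png',cv2.resize(im[120:240,225:425],None,fx=4,fy=4,interpolation=cv2.INTER_CUBIC))"
```

```text
pos [ 0.5837 -0.0343  0.0242] yaw 0.898 F [-1.8 -6.   0.7] t 6.5
shift [-5.33 -3.19  0.04] twist -0.002
```

View pics/c5.png

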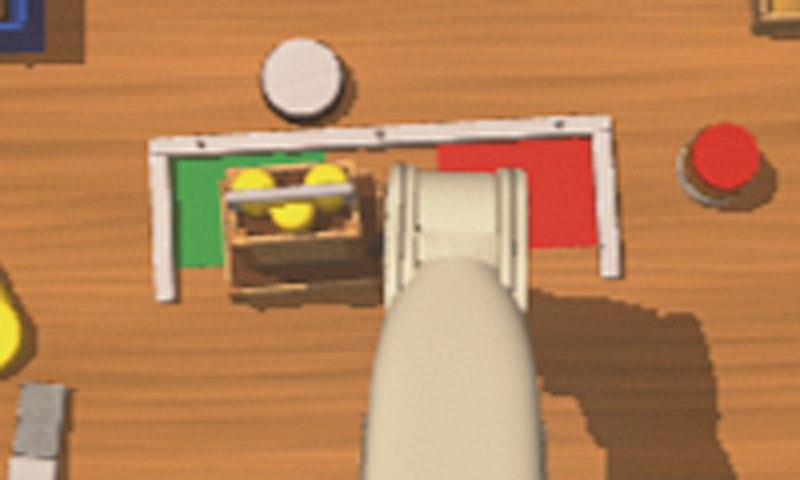

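Run:
```python
from h import *
np.set_printoptions(precision=4,suppress=True)
A=ray("top",C(225,197),.262);B=ray("top",C(353,188),.262); d=A-B; c=(A+B)/2; print("bail",c,np.hypot(*d),np.arctan2(-d[0],d[1]))
Rr=R.from_euler('z',.0257).as_matrix()[:2,:2]; print("to green",Rr.T@(np.array([.6725,.134])-c))
lf=ray("top",C(229,297),.06);print(lf, "front mid",lf+Rr@[0,-.07])
to(.52,-.034,.024,.811)
```

```text
bail [0.6426 0.0863] 0.09691084648534044 0.05104531720407829
to green [0.0311 0.0469]
[0.5862 0.1509] front mid [0.588  0.0809]
pos [ 0.5837 -0.0343  0.0242] yaw 0.898 F [-1.6 -5.6  1.3] t 6.6
shift [ 5.   -3.94  0.03] twist 0.087
```

Call:
send_rows --motion "-1 -1.25 -1.56 0 0; -1 2.26 -4.37 0 0; -1 6.1 -7.4 0 0; -1 8.9 -3.9 0 0.087; -1 11.7 -0.4 0 0.087"

```text
clock: 7.1
eef_pos: [0.4879, 0.0368, 0.0239]
tool_rot: [0.373, 0.928, -0.0, -0.001]
ft_force: [1.8, 0.1, 1.0]
grip_width: 0.0854
grasp_force: 0.0
```

```bash
python3 -c "
from h import *
to(.49,.059,.024,.811);to(.59,.059,.024,.811)"
```

```text
pos [0.4879 0.0368 0.0239] yaw 0.807 F [1.8 0.1 1. ] t 7.1
shift [ 1.38  1.75 -0.01] twist -0.004
pos [0.4879 0.0368 0.0239] yaw 0.807 F [1.8 0.1 1. ] t 7.1
shift [-5.84  8.67 -0.03] twist -0.004
```

Call:
send_rows --motion "-1 -1.2 1.6 0 0; -1 -2.7 3 0 0; -1 -3.4 3.7 0 0; -1 -3.75 4.05 0 0; -1 -4.1 4.4 0 0"

```text
clock: 7.6
eef_pos: [0.5498, 0.0408, 0.0239]
tool_rot: [0.37, 0.929, -0.0, -0.001]
ft_force: [0.2, -0.1, 0.0]
grip_width: 0.0856
grasp_force: 0.0
```

Call:
send_rows --motion "-1 -0.36 0.35 0 0; -1 -0.72 0.69 0 0; -1 -1.08 1.04 0 0; -1 -1.44 1.38 0 0; -1 -1.44 1.38 0 0"

```text
clock: 8.1
eef_pos: [0.5651, 0.0407, 0.0235]
tool_rot: [0.37, 0.929, -0.002, -0.005]
ft_force: [-9.3, -0.9, 7.2]
grip_width: 0.0854
grasp_force: 5.0
```

```bash
python3 -c "
from h import *
to(.575,.059,.024,.811)
im=vision.camera('top')[:,:,::-1]; cv2.imwrite('pics/top5.png',im)
cv2.imwrite('pics/c6.png',cv2.resize(im[120:240,225:425],None,fx=4,fy=4,interpolation=cv2.INTER_CUBIC))"
```

```text
pos [0.5651 0.0407 0.0235] yaw 0.813 F [-9.3 -0.9  7.2] t 8.1
shift [ 0.54  2.01 -0.06] twist 0.002
```

View pics/c6.png

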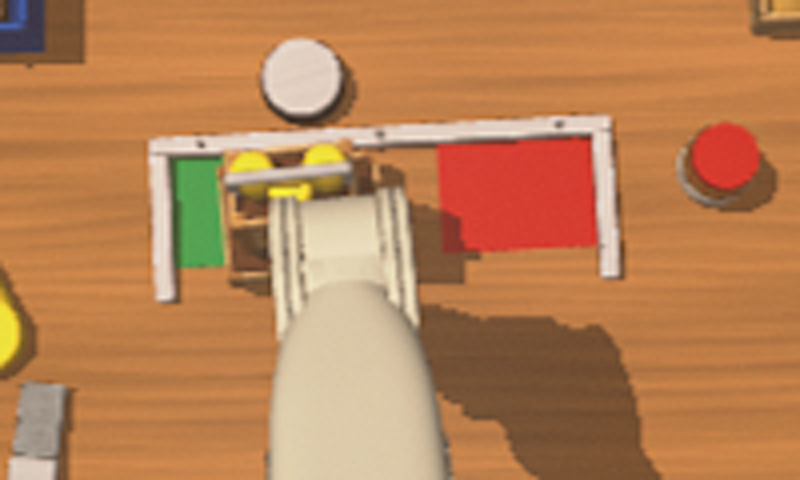

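Call:
send_rows --motion "-1 0.58 -0.55 0 0; -1 1.96 0.9 0 0; -1 1.96 0.9 0 0; -1 1.6 1.25 0 0; -1 1.38 1.45 0 0"

```text
clock: 8.65
eef_pos: [0.565, 0.0616, 0.0239]
tool_rot: [0.369, 0.929, -0.001, -0.005]
ft_force: [-15.6, 2.2, 11.9]
grip_width: 0.0856
grasp_force: 7.9
```

Call:
send_rows --motion "-1 -0.25 0.24 0 0; -1 -0.5 0.48 0 0; -1 -0.75 0.72 0 0; -1 -0.75 0.72 0 0"

```text
clock: 9.05
eef_pos: [0.5762, 0.0615, 0.0238]
tool_rot: [0.369, 0.929, -0.001, -0.004]
ft_force: [-11.1, 0.7, 7.6]
grip_width: 0.0854
grasp_force: 5.6
```

```bash
python3 -c "
from h import *
to(.575,.059,.024,.811)"
```

```text
pos [0.5762 0.0615 0.0238] yaw 0.815 F [-11.1   0.7   7.6] t 9.1
shift [-0.08 -0.27 -0.02] twist 0.004
```

Call:
send_rows --motion "-1 -0.15 0.14 0 0; -1 -0.29 0.28 0 0; -1 -0.29 0.28 0 0"

```text
clock: 9.35
eef_pos: [0.5798, 0.0615, 0.0238]
tool_rot: [0.369, 0.929, -0.001, -0.005]
ft_force: [-11.8, 1.6, 8.4]
grip_width: 0.0852
grasp_force: 6.2
```

Call:
send_rows --motion "-1 -0.15 0.14 0 0; -1 -0.29 0.28 0 0; -1 -0.29 0.28 0 0"

```text
clock: 9.65
eef_pos: [0.5803, 0.0618, 0.0239]
tool_rot: [0.369, 0.93, -0.002, -0.008]
ft_force: [-20.9, 2.3, 15.5]
grip_width: 0.0854
grasp_force: 11.0
```

Call:
send_rows --motion "-1 -0.15 0.14 0 0; -1 -0.15 0.14 0 0"

```text
clock: 9.85
eef_pos: [0.581, 0.0623, 0.0239]
tool_rot: [0.368, 0.93, -0.002, -0.009]
ft_force: [-24.8, 2.7, 18.2]
grip_width: 0.0853
grasp_force: 12.7
```

```bash
python3 -c "
from h import *
to(.575,.059,.024,.811)
im=vision.camera('top')[:,:,::-1]; s=vision.camera('scene')[:,:,::-1]
cv2.imwrite('pics/top6.png',im)
a=cv2.resize(im[120:210,245:345],None,fx=4,fy=4,interpolation=cv2.INTER_CUBIC);b=cv2.resize(s[140:250,290:390],None,fx=4,fy=4,interpolation=cv2.INTER_CUBIC)
a=cv2.copyMakeBorder(a,0,80,0,0,0); cv2.imwrite('pics/c7.png',np.hstack([a,b]))"
```

```text
pos [0.581  0.0623 0.0239] yaw 0.817 F [-24.8   2.7  18.2] t 9.8
shift [ 0.21 -0.65  0.  ] twist 0.006
```

View pics/c7.png

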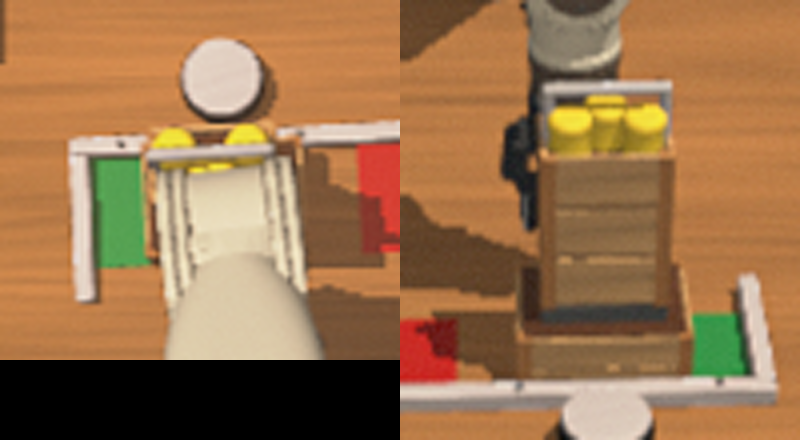

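Call:
send_rows --motion "-1 3.6 -3.45 0 0; -1 0.5 -6.7 0 0; -1 -2.6 -10 0 0; -1 -5.5 -13 0 0; -1 -5.5 -13 0 0"

```text
clock: 10.45
eef_pos: [0.5417, -0.0763, 0.0246]
tool_rot: [0.373, 0.928, -0.001, 0.001]
ft_force: [0.4, 0.9, 0.3]
grip_width: 0.0857
grasp_force: 0.0
```

```bash
python3 -c "
from h import *
to(.6315,-.07,.026,.811);to(.6315,-.035,.026,.811)"
```

```text
pos [ 0.5417 -0.0763  0.0246] yaw 0.805 F [0.4 0.9 0.3] t 10.4
shift [-6.04  6.68 -0.12] twist -0.006
pos [ 0.5417 -0.0763  0.0246] yaw 0.805 F [0.4 0.9 0.3] t 10.4
shift [-3.61  9.2  -0.13] twist -0.006
```

Call:
send_rows --motion "-1 -2.2 2.4 0 0; -1 -4.4 4.8 0 0; -1 -6 6.7 0 0; -1 -4.8 8 0 0; -1 -3.6 9.2 0 0"

```text
clock: 10.95
eef_pos: [0.6306, -0.029, 0.0238]
tool_rot: [0.371, 0.929, -0.001, 0.0]
ft_force: [-1.7, -20.2, 4.6]
grip_width: 0.0853
grasp_force: 10.3
```

Call:
send_rows --motion "-1 0.35 0.36 0 0; -1 0.69 0.72 0 0; -1 1.04 1.08 0 0; -1 1.38 1.45 0 0; -1 1.73 1.81 0 0"

```text
clock: 11.45
eef_pos: [0.6285, -0.0063, 0.0241]
tool_rot: [0.371, 0.929, -0.003, -0.0]
ft_force: [-2.4, -9.2, 0.3]
grip_width: 0.0859
grasp_force: 4.7
```

Call:
send_rows --motion "-1 0.35 0.36 0 0; -1 0.69 0.72 0 0; -1 1.04 1.08 0 0; -1 1.04 1.08 0 0"

```text
clock: 11.85
eef_pos: [0.6283, 0.0098, 0.0241]
tool_rot: [0.371, 0.929, -0.003, -0.0]
ft_force: [-0.3, -7.1, -1.3]
grip_width: 0.0853
grasp_force: 3.3
```

Call:
send_rows --motion "-1 0.21 0.22 0 0; -1 0.42 0.43 0 0; -1 0.42 0.43 0 0"

```text
clock: 12.15
eef_pos: [0.6282, 0.0152, 0.0241]
tool_rot: [0.371, 0.929, -0.003, -0.0]
ft_force: [-0.8, -7.3, -0.3]
grip_width: 0.0853
grasp_force: 3.9
```

Call:
send_rows --motion "-1 0.21 0.22 0 0; -1 0.21 0.22 0 0"

```text
clock: 12.35
eef_pos: [0.6282, 0.0181, 0.0241]
tool_rot: [0.371, 0.929, -0.003, -0.0]
ft_force: [-0.8, -8.0, -0.5]
grip_width: 0.0855
grasp_force: 4.0
```

Call:
send_rows --motion "-1 0.21 0.22 0 0; -1 0.21 0.22 0 0"

```text
clock: 12.55
eef_pos: [0.6285, 0.0202, 0.0241]
tool_rot: [0.371, 0.929, -0.004, 0.0]
ft_force: [0.4, -10.2, -0.2]
grip_width: 0.0852
grasp_force: 5.1
```

Call:
send_rows --motion "-1 0.21 0.22 0 0; -1 0.21 0.22 0 0"

```text
clock: 12.75
eef_pos: [0.629, 0.0206, 0.0244]
tool_rot: [0.373, 0.928, -0.006, 0.002]
ft_force: [0.3, -16.4, 0.5]
grip_width: 0.0851
grasp_force: 8.2
```

Call:
send_rows --motion "-1 0.21 0.22 0 0; -1 0.21 0.22 0 0"

```text
clock: 12.95
eef_pos: [0.629, 0.0208, 0.0245]
tool_rot: [0.374, 0.927, -0.008, 0.003]
ft_force: [0.3, -23.1, 1.0]
grip_width: 0.0852
grasp_force: 11.5
```

Call:
send_rows --motion "-1 -2.1 -2.2 0 0; -1 -4.2 -4.4 0 0; -1 -1 -7.5 0 0; -1 2.5 -11 0 0; -1 2.5 -11 0 0"

```text
clock: 13.45
eef_pos: [0.52, -0.032, 0.0198]
tool_rot: [0.37, 0.929, -0.003, -0.011]
ft_force: [-0.7, -0.6, -0.3]
grip_width: 0.0855
grasp_force: 0.0
```

```bash
python3 -c "
from h import *
to(.53,.09,.024,.811);to(.575,.09,.024,.811)
im=vision.camera('top')[:,:,::-1]; s=vision.camera('scene')[:,:,::-1]
cv2.imwrite('pics/top7.png',im)
a=cv2.resize(im[130:210,245:320],None,fx=5,fy=5,interpolation=cv2.INTER_CUBIC);b=cv2.resize(s[150:250,320:395],None,fx=5,fy=5,interpolation=cv2.INTER_CUBIC)
a=cv2.copyMakeBorder(a,0,100,0,0,0); cv2.imwrite('pics/c8.png',np.hstack([a,b]))"
```

```text
pos [ 0.52   -0.032   0.0198] yaw 0.813 F [-0.7 -0.6 -0.3] t 13.4
shift [ 7.67  9.54 -0.42] twist 0.002
pos [ 0.52   -0.032   0.0198] yaw 0.813 F [-0.7 -0.6 -0.3] t 13.4
shift [ 4.4  12.64 -0.52] twist 0.002
```

View pics/c8.png

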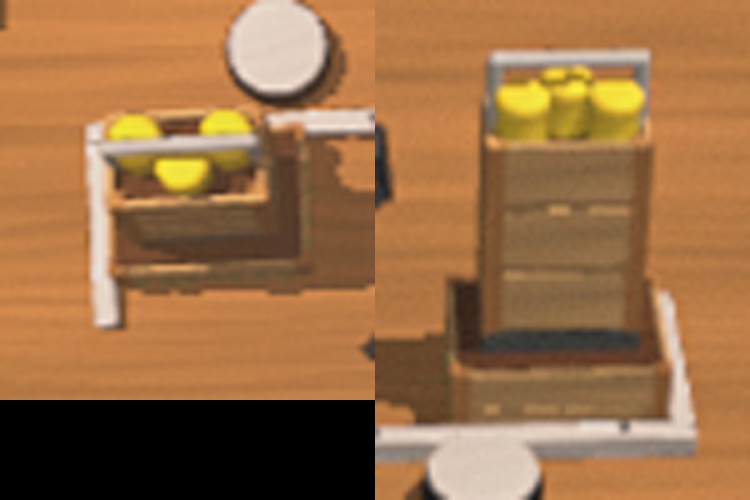

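Run:
```python
from h import *
Rr=R.from_euler('z',.0257).as_matrix()[:2,:2]; g=np.array([.6725,.134])
for n,(u,v) in dict(fl=(113,276),fr=(307,266)).items():
    w=ray("top",(u/5+245-.4,v/5+130-.4),.06); print(n,Rr.T@(w-g))
A,B=[ray("top",(u/5+244.6,v/5+129.6),.262) for u,v in ((104,151),(260,140))]
print("bail",Rr.T@((A+B)/2-g),np.arctan2(-(A-B)[0],(A-B)[1])-.0257)
```

```text
fl [-0.05199195  0.06852944]
fr [-0.05116911 -0.06553569]
bail [-1.16992441e-03 -7.83593977e-06] 0.025773579512552797
```

```bash
python3 -c "
from workcell import workorder
print(workorder.job_done())"
```

```text
the job is handed in; nothing more can be done
None
```

I slid the crate home into the green-pad corner and handed the job in at about 13.5 s. The last top picture put its centre within about 2 mm of the pad's centre and within 0.03 rad of square; the verdict itself was not shown.

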